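Refit the coin counter's feed disc

ROBOT

A 6-joint arm with a two-finger parallel gripper is mounted at the origin on a cart in front of the work surface, level with it; the furniture and walls round the work are solid. World frame = base frame: x ahead of the robot, y to its left, z up, the work surface at z = 0. Lengths are in m, angles in rad, forces in N, time in s.
With the tool pointing down it reaches from about 0.35 to 0.725 m from the base axis. Payload 6 kg.
Tool frame: the origin (TCP) lies at the very end of the fingers, on their centre line; the grasp point (between the pads) lies 19 mm behind it; z points along the fingers, y is the line along which they close (so a half turn about z gives the same grasp; the last joint's range is limited). The gripper opens to 85 mm and grips with 20 to 120 N. Pads are 22 mm wide; open, the fingers measure 114 mm over their backs; the gripper's body (76 mm by 85 mm) begins 54 mm behind the grasp point. The pads swing forward as they close: fully open they stand 13 mm farther back than shut.
Start: joints at [1.516, 0.04, 0.085, 0, -1.615, -0.334], TCP at [0.227, 0.555, 0.231] pointing down, gripper open.
Joint ranges: [-2.56, 2.56], [-1.29, 2.01], [-1.08, 1.49], [-3.29, 1.98], [-2.81, -0.18], [-2.99, 2.99]. Speed limits (rad/s): [2.57, 2.57, 3.01, 3.14, 3.14, 3.14].

INTERFACE

Orientations are given as a unit quaternion [w, x, y, z].
In Python, from plant import ctrl, capture, camera_params, spot_in, cut_out gives the robot as it stands. The module is installed in compiled form; this text tells all that it offers.
- The arm moves only by the shell command python3 -m handwheel 'ROWS'. ROWS is JSON, a list of rows, each an object with "linear": the shift along the tool's x, y, z in cm, a list of three; "rot": the turn, a rotation vector about the tool's x, y, z in degrees, a list of three; "hand": the opening, from 0 (shut) to 1 (fully open). In form: [{"linear": [tx, ty, tz], "rot": [ax, ay, az], "hand": hand}, ...]. A call has 1 to 10 rows; each row shifts and turns the commanded pose from where the row before left it, along the tool's axes as they then stand; what a row does not reach is not made up. A row lasts 1/10 s, in which the tool goes at most 50 mm and 8.59 degrees, less where a joint would pass 70% of its speed; a pose out of reach is approached as far as the arm can. A call with a gripper value outside its range is refused whole. The fingers move at their own pace and stop on an object; the grip force is fixed at half the most. Time passes only in rows, so rows that do not move let the fingers close. It gives the time, the measured TCP pose, the force, the opening and the grip force at its end, in the units of the state.
- ctrl.sense(): the state, without advancing time (a new reading comes with each control period).
- capture(name): name is "scene" or "top" or "wrist"; returns the picture (384x512x3 uint8, red, green, blue); there is no depth.
- camera_params(name): a dict with "fx", "fy", "cx", "cy" (pixels), "R" (3x3) and "t" (3): a world point X has camera coordinates R X + t. Camera axes: x right, y down, z forward; pixel columns grow to the right and rows downward; lengths in m; the calibration is good to about 2 mm. The wrist camera is an equidistant fisheye: a pixel r from the principal point sees the ray r / f radians off the axis. A picture is of the moment at which its call begins: read the wrist's pose just before it. camera_params takes no time and is no camera call; for the wrist camera it gives the pose at the moment of the call.
- ctrl.finish_job(): hands the job in; it is judged then, once.
Trained networks look in the newest picture that a camera, given by its name, has taken for a name from the list of things; names that differ only in an ending like _2 or _b are one class to them, and where a whole thing is asked for, a point or a joint stands for the part that bears it (a point fixed in the world has none). Each returns a list of dicts, best first, with "confidence" (0 to 1); they miss things now and then, are a little off and sometimes report something else, mostly with a low value. They report only what shows in the picture. A call takes as long as a camera call.
- spot_in(camera, name): "rect" ([left, top, right, bottom] in pixels, round what is visible of it).
- cut_out(camera, name): "mask" (384x512 bool, what is visible of it) and "rect" ([left, top, right, bottom] in pixels, round what is visible of it).
The state is a dict: "clock": time; "joint_pos": joint angles; "qvel": joint speeds; "tau": joint torques, N m; "eef_pos": TCP position; "tcp_rot": TCP orientation; "ft_force": force on the tool from outside, world axes, zero at the start; "wrist_torque": the same for the moment, N m; "grip_width": opening from 0.0 (shut) to 1.0 (fully open); "gripper_force": force on a finger pad.
Only numpy, scipy, OpenCV 4.12 (cv2) and the standard library are available. Lean on these libraries where they do the work, as an engineer would, in place of code of your own. Each camera call takes 0.05 s, during which the arm holds its last target. There are 200 camera calls.

TASK

The feed disc of the coin counter has been put back on its shaft after cleaning, but it is turned wrong and rides up on the drive pin. With the fingertips only, push the disc round until the notch in its rim is over the pin, press it down fully home, then push the little keeper round to its stop so that it lies over the disc's rim. Do not grip or lift anything, use no more than moderate finger force on the disc, leave the other things on the counter where they are, and end with the hand clear.

Things in the scene. Friction and masses are not known exactly. Their poses are not given: they have to be found in the camera images.
- coin_counter: Coin counter, hopper off: grey plastic machine, 166 mm deep (x), 184 wide (y), level deck 80 mm above the counter, fixed. Origin: centre of its underside; x to its back (away from the robot at yaw 0), y to its left. A low catch cup stands out 34 mm on its right. Axis of disc and drive plate: vertical through (7, 0) mm in this frame, in the middle of a round recess of 140 mm diameter in the deck.
- feed_disc: Flat aluminium disc, 116 mm diameter, 6 thick, one notch in the rim. Origin: centre of its underside; x points through the notch. On top: a black hub (28 mm diameter, 20 high) at the centre and three radial vanes (7 thick, 14 high, 12 to 50 mm from the centre) at 60, 180 and 300 degrees from x. Raised: face 90, vane tops 104 mm above the counter; seated: 6 mm lower. It could be lifted off, but must not be.
- disc_turn (a joint): Turn of the disc relative to the drive pin, rad, counter-clockwise seen from above; a whole number of turns (0 or 6.283) is notch over pin, within about 0.035 to go down, and the pin's round top guides it in from about 0.05. It turns either way, with light friction (0.04 N m), and stays where it is left.
- hub_top (a point): Centre of the flat top of the disc's hub, the place to press. 110 mm above the counter while the disc rides raised on the pin (it cannot go down then); 104 mm when fully home, 6 mm lower. The shaft fit holds the disc by 4 N of friction: it does not drop by itself, and with the notch over the pin about 3 to 5 N presses it down.
- notch (a point): Middle of the notch's mouth, 59 mm from the disc's centre, level with the disc's top face. The notch is 14 mm wide and reaches in to 50 mm from the centre. Round about: a big blue bag, 200 mm high, begins at x = 0.577 m, some 0.12 m behind the disc axis: keep the hand and wrist off it.
- pin_top (a point): Top of the drive pin: round-topped steel pin, 10 mm diameter, standing on the steel drive plate under the disc, 59 mm from the axis, top 83.7 mm above the counter; its outer half shows beyond the disc's rim. The drive plate stands at any angle and its geared motor holds it still.
- keeper (a joint): Angle of the keeper, rad: 0 is swung fully out, clear of the disc; 0.97 is its stop, where it points at the disc's axis with its end 6 mm in over the rim of the seated disc. It grows clockwise seen from above. Light friction (0.05 N m); it stays where it is left. A disc that is not seated stands in its way.
- keeper_pivot (a point): The keeper's vertical pivot on the front left corner of the deck, (-63, 76) mm in the coin counter's frame, 92 mm above the counter. The keeper is a flat steel finger, 13 mm wide, 86 to 92 mm above the counter, reaching 52 mm from the pivot; at joint value q it points 0.15 - q rad counter-clockwise from the coin counter's x axis.
- keeper_tab (a point): Centre of the top of the keeper's upright round black tab, by which it is pushed: 10 mm diameter, 34 mm from the pivot, standing from 92 to 112 mm above the counter.
- coin_roll_1: A paper coin roll lying to the left of the coin counter, 64 mm long, 22 mm thick, not to be moved. Origin: centre of its underside.
- coin_roll_2: A paper coin roll lying to the left of the coin counter, 64 mm long, 24 mm thick, not to be moved. Origin: centre of its underside.
- coin_roll_3: A paper coin roll lying to the right of the coin counter, 64 mm long, 26 mm thick, not to be moved. Origin: centre of its underside.
- calculator: A pocket calculator lying flat, 118 x 68 x 15 mm, not to be moved. Origin: centre of its underside.
- notepad: A small notepad lying flat, 142 x 102 x 11 mm, not to be moved. Origin: centre of its underside.
- hopper: The coin counter's hopper, an open grey plastic funnel ring standing aside, 168 mm across, 60 mm high, not to be moved. Origin: centre of its underside.
- desk_bell: A domed counter bell, 70 mm across, 54 mm high, not to be moved. Origin: centre of its underside.

How it is judged:
On the way, in this order (a step that is already met when the one before it is completed fails the run):
1. the disc's notch is over the pin and the disc is pressed home (z of hub_top in the frame of coin_counter below 0.1054 m and horizontal distance between notch and pin_top below 0.0032 m), for 0.2 s.
2. the keeper is swung in over the rim of the seated disc (all of step 1 and value of joint keeper above 0.85 rad), for 0.2 s.
At the end, for the whole second after the job is handed in: The disc is fully home on its pin (hub top less than 105.4 mm above the underside of the machine, that is within 1.4 mm of its stop, notch within 3.2 mm of the pin's axis), and the keeper is swung in to at least 0.85 rad; all at rest and released (all of step 2 and linear speed of feed_disc below 0.01 m/s); the robot touches nothing.
It fails at once if the feed disc is lifted more than 4 mm above where it rode (z of hub_top in the frame of coin_counter above 0.114 m).
It fails at once if the disc is gripped or pressed with more than 45 N (contact force between the fingers and feed_disc above 45 N).
It fails at once if one of the other things on the counter is moved more than 20 mm (distance of any of coin_roll_1, coin_roll_2, coin_roll_3, calculator, notepad, hopper, desk_bell from where it was at the start of the episode above 0.02 m).
It also fails if it takes over 58 s, if anything falls off the work surface, if the arm or the gripper's body presses on something with over 40 N, if the wrist force passes 120 N, or if a joint passes its speed limit or range.

## Working session

There is one attempt and no reset: what is moved stays moved. The work goes in short steps, Python scripts to look and compute and a shell command to move; the robot and the scene stay as the last step left them, time stands still between calls to the robot, and variables do not carry over. Pictures are saved under pics/ and viewed, at most 10 in all, crops included, and the job is handed in when it is done.

```bash
mkdir -p pics; python3 - <<'E'
from plant import *
import cv2
s=ctrl.sense(); print({k:s[k] for k in('clock','eef_pos','tcp_rot','grip_width')})
for c in('scene','top'):
    im=capture(c); cv2.imwrite(f'pics/{c}1.png',cv2.cvtColor(im,4))
    p=camera_params(c); print(c,p)
    for n in('coin_counter','feed_disc','notch','pin_top','keeper','keeper_tab','hub_top'):
        r=spot_in(c,n); print(n,[(x['rect'],round(x['confidence'],2)) for x in r[:2]])
E
```

```text
{'clock': 0.0, 'eef_pos': array([0.22724407, 0.55493253, 0.23025828]), 'tcp_rot': array([ 9.02479065e-04,  9.81164580e-01, -1.93171527e-01, -1.13901138e-04]), 'grip_width': 0.9974353719558575}
scene {'fx': 421.0882373598372, 'fy': 421.0882373598372, 'cx': 259.0756197287721, 'cy': 189.70247751906717, 'R': array([[ 0.65813583, -0.7526874 ,  0.01785818],
       [-0.39649831, -0.36665928, -0.84163535],
       [ 0.64003619,  0.54682964, -0.53975089]]), 't': array([-0.53088675,  0.23765072,  1.26161083])}
coin_counter [([209.7, 199.0, 284.5, 255.9], 0.71)]
feed_disc [([230.2, 206.6, 266.6, 225.6], 0.9)]
notch [([229.8, 204.8, 268.9, 227.0], 0.89), ([199.9, 215.6, 209.9, 222.9], 0.46)]
pin_top [([230.5, 199.7, 269.3, 229.1], 0.98)]
keeper [([212.5, 205.9, 223.2, 218.6], 0.45), ([231.4, 201.0, 264.8, 228.7], 0.28)]
keeper_tab [([217.5, 204.7, 228.4, 219.6], 0.58)]
hub_top [([228.7, 203.0, 264.3, 229.3], 0.69)]
top {'fx': 383.61602707560365, 'fy': 383.61602707560365, 'cx': 251.43187786138046, 'cy': 189.85263743074574, 'R': array([[-0.00818253, -0.99991434,  0.0102155 ],
       [-0.99264316,  0.00688807, -0.12088054],
       [ 0.12079982, -0.01112946, -0.9926145 ]]), 't': array([-0.18438229,  0.61290661,  1.3095763 ])}
coin_counter [([246.1, 209.8, 310.9, 264.7], 0.72)]
feed_disc [([256.6, 219.2, 294.8, 255.5], 0.83)]
notch [([256.6, 220.5, 292.3, 255.1], 0.72)]
pin_top [([253.6, 220.2, 293.3, 258.5], 0.96)]
keeper []
keeper_tab [([250.4, 243.3, 254.1, 259.6], 0.61)]
hub_top [([254.9, 219.2, 292.0, 254.6], 0.57)]
```

```bash
cat > h.py <<'E'
from plant import *
import numpy as np, cv2
def ray(c,u,v,p=None):
    p=p or camera_params(c); x=(u-p['cx'])/p['fx']; y=(v-p['cy'])/p['fy']
    if c=='wrist':
        r=np.hypot(x,y); k=np.sin(r)/r if r>1e-9 else 1; d=np.array([x*k,y*k,np.cos(r)])
    else: d=np.array([x,y,1.])
    R=np.array(p['R']); return -R.T@p['t'], R.T@d
def at(c,u,v,z,p=None):
    o,d=ray(c,u,v,p); return (o+d*(z-o[2])/d[2]).round(4)
def proj(c,X,p=None):
    p=p or camera_params(c); q=np.array(p['R'])@np.array(X)+p['t']
    if c=='wrist':
        th=np.arctan2(np.hypot(q[0],q[1]),q[2]); q=np.array([*(q[:2]/np.hypot(q[0],q[1])*th),1])
    return np.array([q[0]/q[2]*p['fx']+p['cx'],q[1]/q[2]*p['fy']+p['cy']])
E
python3 - <<'E'
from h import *
print(at('top',275.5,237.3,.09),at('top',252.5,250,.1),at('scene',248.5,216,.09))
a=cv2.imread('pics/top1.png')[185:285,205:355]; b=cv2.imread('pics/scene1.png')[175:275,185:335]
cv2.imwrite('pics/c1.png',np.hstack([cv2.resize(i,(400,267) ,interpolation=2) if 0 else cv2.resize(i[:,10:110],(400,400),interpolation=2) for i in(a,b)]))
p=camera_params('wrist');print(p)
E
```

```text
[ 0.4455 -0.2673  0.09  ] [ 0.4047 -0.1902  0.1   ] [ 0.4447 -0.2693  0.09  ]
{'fx': 297.3186396354542, 'fy': 297.3186396354542, 'cx': 255.21168378205084, 'cy': 188.57331103705212, 'R': array([[-3.79646674e-01, -9.25131335e-01,  6.45713087e-04],
       [-8.86454090e-01,  3.63974200e-01,  2.85870475e-01],
       [-2.64702757e-01,  1.07957380e-01, -9.58268050e-01]]), 't': array([ 0.60067298, -0.03763071,  0.37835081])}
```

View pics/c1.png

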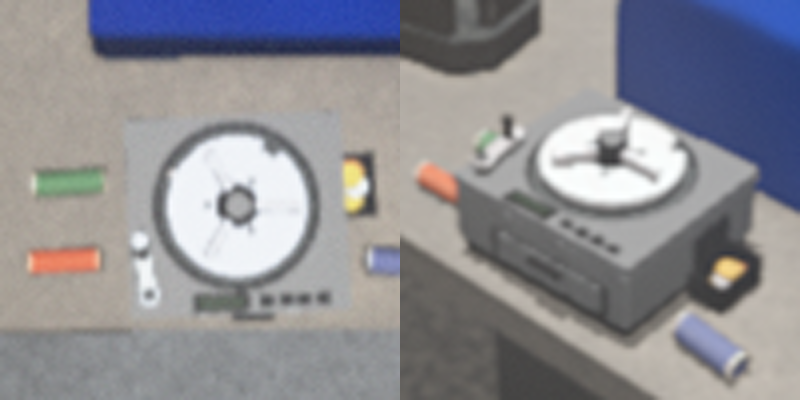

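View pics/scene1.png

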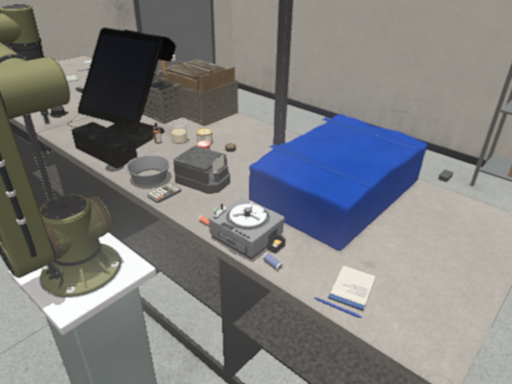

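The crops show the disc centre near top pixel (275,237). The notch is at about (283,221), roughly -30° in world. The keeper is at the left front and swung out, with the bag behind the machine. I'll go over it with the wrist camera.

```bash
python3 -m handwheel '[{"linear":[0,0,-2],"rot":[0,0,-7.4],"hand":1},{"linear":[0,0,-2],"rot":[0,0,-7.4],"hand":1},{"linear":[0,0,-2],"rot":[0,0,-7.5],"hand":1},{"linear":[2.2,4.05,0],"rot":[0,0,0],"hand":1},{"linear":[2.2,4.05,0],"rot":[0,0,0],"hand":1},{"linear":[2.2,4.05,0],"rot":[0,0,0],"hand":1},{"linear":[2.2,4.05,0],"rot":[0,0,0],"hand":1},{"linear":[2.2,4.05,0],"rot":[0,0,0],"hand":1},{"linear":[2.2,4.05,0],"rot":[0,0,0],"hand":1},{"linear":[2.2,4.05,0],"rot":[0,0,0],"hand":1}]'
```

```text
clock: 1.8
eef_pos: [0.382, 0.27, 0.2917]
tcp_rot: [-0.0, 1.0, 0.0, 0.0]
ft_force: [0.6, 0.4, 0.3]
grip_width: 0.997
gripper_force: 0.0
```

```bash
python3 -m handwheel '[{"linear":[1,4.8,0],"rot":[0,0,0],"hand":1},{"linear":[1,4.8,0],"rot":[0,0,0],"hand":1},{"linear":[0,4.9,0],"rot":[0,0,0],"hand":1},{"linear":[0,4.9,0],"rot":[0,0,0],"hand":1},{"linear":[0,4.9,0],"rot":[0,0,0],"hand":0.7},{"linear":[0,4.9,0],"rot":[0,0,0],"hand":0.7},{"linear":[0,4.9,0.5],"rot":[0,0,0],"hand":0.7},{"linear":[-1.5,4.6,0.5],"rot":[0,0,0],"hand":0.7},{"linear":[-1.5,4.6,0.5],"rot":[0,0,0],"hand":0.7},{"linear":[-1.3,4.7,0.5],"rot":[0,0,0],"hand":0.7}]' && python3 -m handwheel '[{"linear":[0,2.5,3],"rot":[0,0,0],"hand":0.7},{"linear":[0,2.5,3],"rot":[0,0,0],"hand":0.7},{"linear":[0,0,0],"rot":[0,0,0],"hand":0.7},{"linear":[0,0,0],"rot":[0,0,0],"hand":0.7}]'; python3 - <<'E'
from h import *
p=camera_params('wrist'); im=capture('wrist'); cv2.imwrite('pics/w1.png',cv2.cvtColor(im,4))
import pickle; pickle.dump(p,open('p1.pkl','wb'))
for n in('feed_disc','notch','pin_top','keeper','keeper_tab','hub_top'):
    r=spot_in('wrist',n); print(n,[(x['rect'],round(x['confidence'],2)) for x in r[:2]])
b=cv2.cvtColor(im,4)[:]; cv2.imwrite('pics/w1v.png',cv2.resize(b,(800,600),interpolation=2))
E
```

```text
clock: 2.8
eef_pos: [0.3577, -0.2099, 0.2717]
tcp_rot: [0.0, 1.0, 0.0, 0.001]
ft_force: [1.5, -0.2, 0.9]
grip_width: 0.702
gripper_force: 0.0
clock: 3.2
eef_pos: [0.3583, -0.2587, 0.2112]
tcp_rot: [0.0, 1.0, -0.001, -0.001]
ft_force: [-0.5, -0.3, 0.0]
grip_width: 0.702
gripper_force: 0.0
feed_disc [([194.3, 18.2, 325.1, 145.1], 0.72)]
notch [([196.3, 15.7, 325.1, 144.7], 0.95)]
pin_top [([190.2, 15.1, 328.8, 153.8], 0.97), ([196.4, 16.5, 324.8, 148.0], 0.33)]
keeper [([160.9, 105.1, 189.2, 170.1], 0.56), ([156.4, 4.3, 371.9, 184.6], 0.34)]
keeper_tab [([162.2, 106.2, 190.3, 172.6], 0.96)]
hub_top [([193.0, 21.1, 329.5, 148.3], 0.85), ([157.2, 4.7, 371.0, 184.3], 0.72)]
```

View pics/w1v.png

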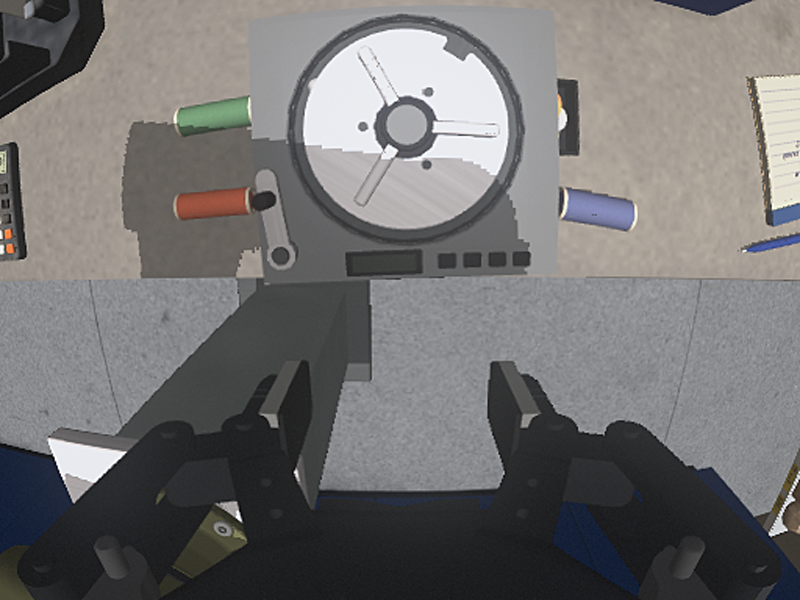

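Wrist view (800x600 scale): hub top at about (405,125), notch at (460,48), and probably the pin at (313,85). The keeper pivot is at (283,256) and its tab at (263,200). I'll zoom in once for exact pixels.

```bash
python3 - <<'E'
from h import *
im=cv2.imread('pics/w1.png')[0:180,150:360]; cv2.imwrite('pics/w1z.png',cv2.resize(im,None,fx=3.3,fy=3.3,interpolation=2))
E
```

```text
(no output)
```

View pics/w1z.png

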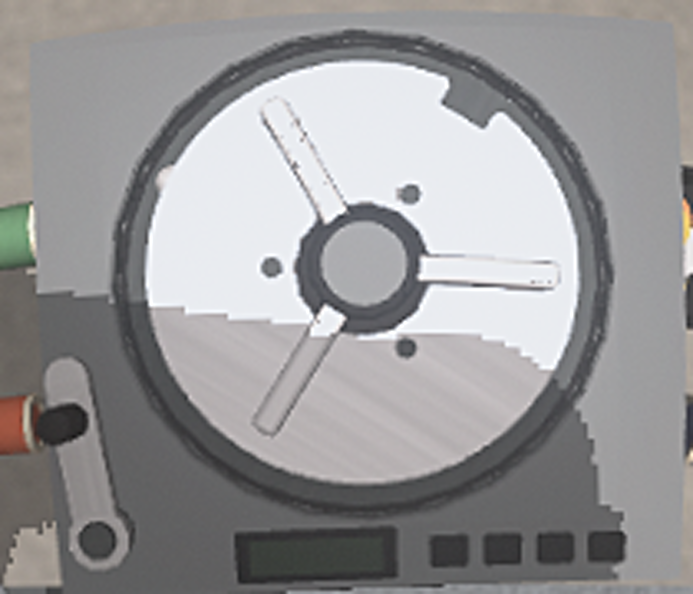

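Zoomed crop: hub top centre (364,263), vane ends near (550,275), (275,105) and (266,428), notch at (474,98), pin showing at (164,178), keeper pivot (98,541).

```bash
cat > m1.py <<'E'
from h import *
import pickle
p=pickle.load(open('p1.pkl','rb'))
f=lambda u,v,z:at('wrist',150+u/3.3,v/3.3,z,p)
c=f(364,263,.11); print('hub',c)
ell=f(362,272,.09);print('disc',ell)
def ang(n,X): d=(X-c)[:2]; print(n,X,np.degrees(np.arctan2(d[1],d[0])).round(1),(np.hypot(*d)*1000).round(1))
ang('notch in',f(466,116,.09));ang('nc1',f(448,82,.09));ang('nc2',f(503,114,.09))
ang('pin',f(165,178,.0837))
for a in((552,275),(274,104),(267,427)): ang('vane',f(*a,.104))
for a in((350,213),(425,270),(333,313)): ang('vanein',f(*a,.104))
ang('piv',f(98,541,.092)); ang('tabtop',f(47,424,.112))
for n,a in dict(fl=(38,45),fr=(668,22)).items(): print(n,f(*a,.08))
print('recess',[f(*a,.08) for a in((115,275),(612,275),(350,33),(370,512))])
E
python3 m1.py
```

```text
hub [ 0.4495 -0.2621  0.11  ]
disc [ 0.4486 -0.262   0.09  ]
notch in [ 0.492  -0.2895  0.09  ] -32.8 50.6
nc1 [ 0.5015 -0.2848  0.09  ] -23.6 56.7
nc2 [ 0.493  -0.2994  0.09  ] -40.6 57.3
pin [ 0.4766 -0.2087  0.0837] 63.1 59.9
vane [ 0.4481 -0.3097  0.104 ] -91.7 47.6
vane [ 0.4916 -0.2399  0.104 ] 27.8 47.6
vane [ 0.4084 -0.2377  0.104 ] 149.3 47.8
vanein [ 0.4628 -0.2588  0.104 ] 13.9 13.7
vanein [ 0.4483 -0.2775  0.104 ] -94.5 15.4
vanein [ 0.4372 -0.2545  0.104 ] 148.3 14.5
piv [ 0.3767 -0.1889  0.092 ] 134.8 103.2
tabtop [ 0.4115 -0.1823  0.112 ] 115.5 88.4
fl [ 0.5206 -0.1705  0.08  ]
fr [ 0.5281 -0.3497  0.08  ]
recess [array([ 0.4503, -0.1936,  0.08  ]), array([ 0.4506, -0.3321,  0.08  ]), array([ 0.5185, -0.259 ,  0.08  ]), array([ 0.3819, -0.2644,  0.08  ])]
```

```bash
python3 -m handwheel '[{"linear":[4.6,0.15,0],"rot":[0,0,0],"hand":0.7},{"linear":[4.5,0.15,0],"rot":[0,0,0],"hand":0.7},{"linear":[0,0,0],"rot":[0,0,8],"hand":0.7},{"linear":[0,0,0],"rot":[0,0,8],"hand":0.7},{"linear":[0,0,0],"rot":[0,0,8],"hand":0.7},{"linear":[0,0,0],"rot":[0,0,8],"hand":0.7},{"linear":[0,0,0],"rot":[0,0,8],"hand":0.7},{"linear":[0,0,0],"rot":[0,0,8],"hand":0.7},{"linear":[0,0,0],"rot":[0,0,8],"hand":0.7},{"linear":[0,0,0],"rot":[0,0,8],"hand":0.7}]' && python3 -m handwheel '[{"linear":[0,0,0],"rot":[0,0,8],"hand":0.7},{"linear":[0,0,0],"rot":[0,0,8],"hand":0.7},{"linear":[0,0,0],"rot":[0,0,8],"hand":0.7},{"linear":[0,0,0],"rot":[0,0,8],"hand":0.7},{"linear":[0,0,0],"rot":[0,0,8],"hand":0.7},{"linear":[0,0,0],"rot":[0,0,8],"hand":0.7},{"linear":[0,0,0],"rot":[0,0,8],"hand":0.7},{"linear":[0,0,0],"rot":[0,0,8],"hand":0.7},{"linear":[0,0,0],"rot":[0,0,8],"hand":0.7},{"linear":[0,0,0],"rot":[0,0,8],"hand":0.7}]';  python3 -m handwheel '[{"linear":[0,0,2],"rot":[0,0,6],"hand":0.7},{"linear":[0,0,2],"rot":[0,0,0],"hand":0.7},{"linear":[0,0,0],"rot":[0,0,0],"hand":0.7}]'; python3 -c "
from plant import *;print(ctrl.sense()['joint_pos'])"
```

```text
clock: 4.55
eef_pos: [0.45, -0.2608, 0.2117]
tcp_rot: [-0.0, 0.847, -0.532, 0.0]
ft_force: [0.4, 0.5, -0.1]
grip_width: 0.701
gripper_force: 0.0
clock: 5.55
eef_pos: [0.45, -0.2608, 0.2117]
tcp_rot: [0.0, -0.307, 0.952, -0.0]
ft_force: [0.5, -0.1, -0.6]
grip_width: 0.705
gripper_force: 0.0
clock: 5.85
eef_pos: [0.4488, -0.2602, 0.1686]
tcp_rot: [-0.002, -0.259, 0.966, 0.001]
ft_force: [-0.5, -0.0, -0.8]
grip_width: 0.698
gripper_force: 0.0
[-1.37855678e-01 -1.72488654e-01 -2.30982981e-01 -1.28103240e-03
 -1.51672264e+00 -9.08063612e-01]
```

```bash
python3 -m handwheel '[{"linear":[0,-0.2,2],"rot":[0,0,0],"hand":0.7},{"linear":[0,0,2],"rot":[0,0,0],"hand":0.7},{"linear":[0,0,2],"rot":[0,0,0],"hand":0.7},{"linear":[0,0,0.7],"rot":[0,0,0],"hand":0.7},{"linear":[0,0,0],"rot":[0,0,0],"hand":0.7},{"linear":[0,0,0],"rot":[0,0,0],"hand":0.7}]'; python3 - <<'E'
from h import *
import pickle
p=camera_params('wrist'); im=cv2.cvtColor(capture('wrist'),4); cv2.imwrite('pics/w2.png',im); pickle.dump(p,open('p2.pkl','wb'))
for X in((.45,-.262,.11),(.45,-.262,.09)): print(proj('wrist',X,p))
cv2.imwrite('pics/w2v.png',cv2.resize(im,(800,600),interpolation=2))
E
```

```text
clock: 6.45
eef_pos: [0.4514, -0.2632, 0.106]
tcp_rot: [0.001, -0.259, 0.966, -0.001]
ft_force: [-0.6, 0.7, 0.5]
grip_width: 0.698
gripper_force: 0.0
[257.54563023 244.88780485]
[257.34342405 229.06188624]
```

View pics/w2v.png

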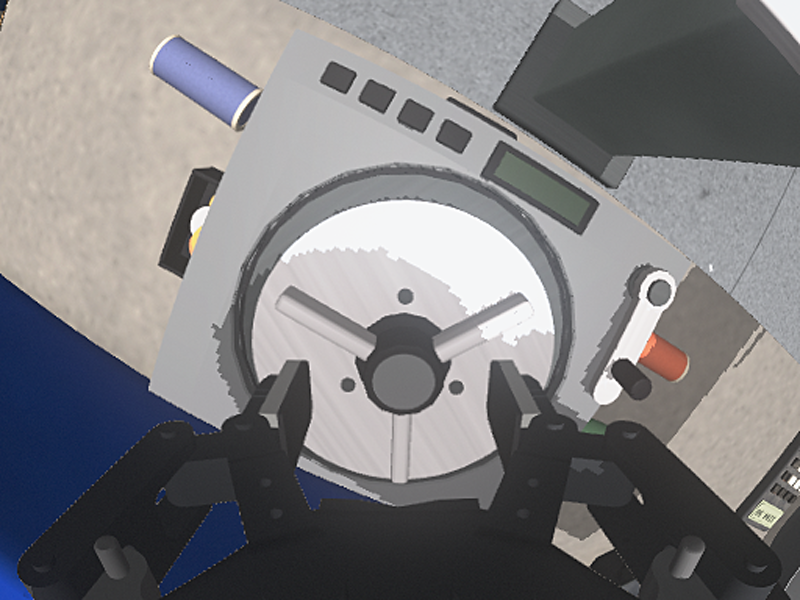

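Hub shows at (403,382), as predicted, with the fingers flanking it. The right finger is just clockwise of the upper-right vane. Descending.

```bash
python3 -m handwheel '[{"linear":[0,0,0.4],"rot":[0,0,0],"hand":0.7},{"linear":[0,0,0.4],"rot":[0,0,0],"hand":0.7},{"linear":[0,0,0.2],"rot":[0,0,0],"hand":0.7},{"linear":[0,0,0],"rot":[0,0,0],"hand":0.7}]';python3 -m handwheel '[{"linear":[0,0,0.3],"rot":[0,0,0],"hand":0.7},{"linear":[0,0,0],"rot":[0,0,0],"hand":0.7}]'
```

```text
clock: 6.9
eef_pos: [0.4505, -0.2629, 0.0939]
tcp_rot: [-0.0, -0.259, 0.966, 0.0]
ft_force: [-0.2, -0.0, 0.4]
grip_width: 0.699
gripper_force: 0.0
clock: 7.1
eef_pos: [0.4506, -0.2629, 0.0909]
tcp_rot: [-0.0, -0.259, 0.966, 0.0]
ft_force: [-0.9, 0.1, 0.2]
grip_width: 0.702
gripper_force: 0.0
```

```bash
python3 -m handwheel '[{"linear":[0,0,0],"rot":[0,0,-3],"hand":0.7},{"linear":[0,0,0],"rot":[0,0,-3],"hand":0.7},{"linear":[0,0,0],"rot":[0,0,-4],"hand":0.7},{"linear":[0,0,0],"rot":[0,0,-5],"hand":0.7},{"linear":[0,0,0],"rot":[0,0,-5],"hand":0.7},{"linear":[0,0,0],"rot":[0,0,-5],"hand":0.7},{"linear":[0,0,0],"rot":[0,0,-5],"hand":0.7},{"linear":[0,0,0],"rot":[0,0,-5],"hand":0.7},{"linear":[0,0,0],"rot":[0,0,-5],"hand":0.7},{"linear":[0,0,0],"rot":[0,0,-5],"hand":0.7}]';python3 -m handwheel '[{"linear":[0,0,0],"rot":[0,0,-5],"hand":0.7},{"linear":[0,0,0],"rot":[0,0,-5],"hand":0.7},{"linear":[0,0,0],"rot":[0,0,-5],"hand":0.7},{"linear":[0,0,0],"rot":[0,0,-5],"hand":0.7},{"linear":[0,0,0],"rot":[0,0,-5],"hand":0.7},{"linear":[0,0,0],"rot":[0,0,-5],"hand":0.7},{"linear":[0,0,0],"rot":[0,0,-5],"hand":0.7},{"linear":[0,0,0],"rot":[0,0,-3],"hand":0.7},{"linear":[0,0,0],"rot":[0,0,-2],"hand":0.7},{"linear":[0,0,0],"rot":[0,0,0],"hand":0.7}]'; python3 - <<'E'
from h import *
import pickle
p=camera_params('wrist'); im=cv2.cvtColor(capture('wrist'),4); cv2.imwrite('pics/w3.png',im); pickle.dump(p,open('p3.pkl','wb'))
print(proj('wrist',(.45,-.262,.11),p))
cv2.imwrite('pics/w3v.png',cv2.resize(im[90:330,130:390],(800,738),interpolation=2)[:600])
E
```

```text
clock: 8.1
eef_pos: [0.4507, -0.2625, 0.0912]
tcp_rot: [0.0, -0.61, 0.792, 0.0]
ft_force: [-0.6, 1.7, 0.3]
grip_width: 0.702
gripper_force: 0.9
clock: 9.1
eef_pos: [0.4507, -0.2627, 0.0912]
tcp_rot: [-0.0, 0.844, -0.537, -0.0]
ft_force: [-1.5, 0.8, 0.2]
grip_width: 0.699
gripper_force: 0.4
[257.08562897 261.65681529]
```

View pics/w3v.png

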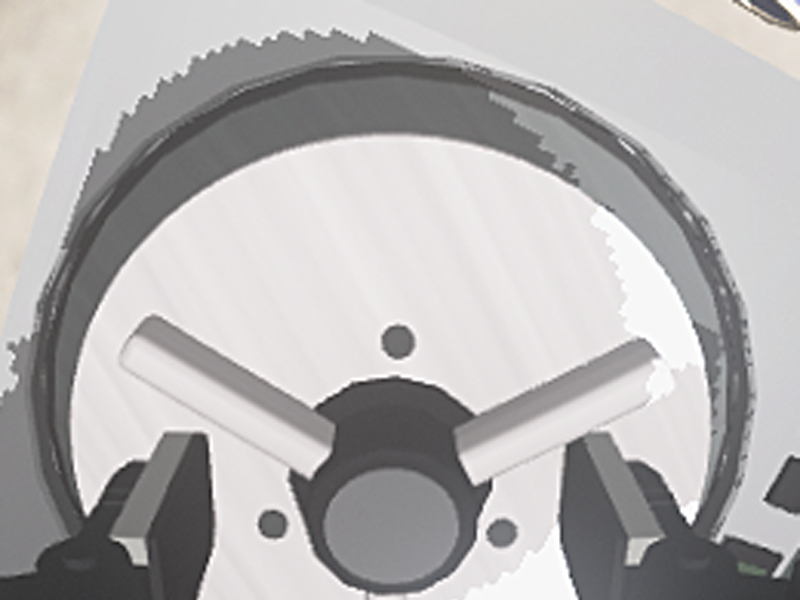

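The disc followed: right vane's top face runs from about (470,465) to (655,372), left vane's from (318,462) to (137,358). The pin is hidden behind the fingers.

```bash
python3 - <<'E'
from h import *
import pickle
p=pickle.load(open('p3.pkl','rb'))
f=lambda u,v,z:at('wrist',130+u/3.077,90+v/3.075,z,p)
c=f(391,523,.11);print(c)
for n,o,i in(('R',(655,370),(470,465)),('L',(137,360),(318,462))):
    a,b=f(*o,.104),f(*i,.104)
    for d in(a-b,a-c): print(n,np.degrees(np.arctan2(d[1],d[0])).round(1),(np.hypot(*d[:2])*1e3).round(1))
# holes around hub at z=.09
for h in((398,341),(273,524),(502,534)):
    d=f(*h,.09)-c; print('hole',np.degrees(np.arctan2(d[1],d[0])).round(1),(np.hypot(*d[:2])*1e3).round(1))
p=pickle.load(open('p1.pkl','rb')); c=np.array([.4495,-.2621,.11])
for h in((271,267),(408,194),(405,348)):
    d=at('wrist',150+h[0]/3.3,h[1]/3.3,.09,p)-c; print('hole0',np.degrees(np.arctan2(d[1],d[0])).round(1),(np.hypot(*d[:2])*1e3).round(1))
E
```

```text
[ 0.4504 -0.2628  0.11  ]
R -126.0 32.5
R -126.0 46.8
L -6.6 32.4
L -7.1 46.1
hole -68.2 22.9
hole 54.9 24.3
hole 169.8 24.9
hole0 88.6 24.1
hole0 -30.6 23.6
hole0 -152.3 24.1
```

```bash
python3 -m handwheel '[{"linear":[0,0,0],"rot":[0,0,-4],"hand":0.7},{"linear":[0,0,0],"rot":[0,0,-3],"hand":0.7},{"linear":[0,0,0],"rot":[0,0,-2],"hand":0.7},{"linear":[0,0,0],"rot":[0,0,0],"hand":0.7},{"linear":[0,0,0],"rot":[0,0,4],"hand":0.7},{"linear":[0,0,-1],"rot":[0,0,0],"hand":0.7},{"linear":[0,0,-3],"rot":[0,0,0],"hand":0.7},{"linear":[-4,0,-2],"rot":[0,0,0],"hand":0},{"linear":[-4,0,-2],"rot":[0,0,0],"hand":0},{"linear":[0,0,0],"rot":[0,0,0],"hand":0}]'; python3 -m handwheel '[{"linear":[0,0,0],"rot":[0,0,0],"hand":0},{"linear":[0,0,0],"rot":[0,0,0],"hand":0}]';python3 - <<'E'
from h import *
import pickle
p=camera_params('wrist'); im=cv2.cvtColor(capture('wrist'),4); cv2.imwrite('pics/w4.png',im); pickle.dump(p,open('p4.pkl','wb'))
u,v=proj('wrist',(.45,-.262,.09),p).astype(int); print(u,v)
a=max(u-95,0);b=max(v-75,0); print(a,b)
cv2.imwrite('pics/w4v.png',cv2.resize(im[b:b+150,a:a+190],(760,600),interpolation=2))
E
```

```text
clock: 10.15
eef_pos: [0.4113, -0.1922, 0.1768]
tcp_rot: [-0.002, 0.867, -0.498, 0.004]
ft_force: [0.3, -0.7, 0.6]
grip_width: 0.192
gripper_force: 0.0
clock: 10.35
eef_pos: [0.4107, -0.1939, 0.1711]
tcp_rot: [0.0, 0.866, -0.5, -0.0]
ft_force: [-0.7, -0.3, -0.7]
grip_width: 0.001
gripper_force: 0.0
255 93
160 18
```

View pics/w4v.png

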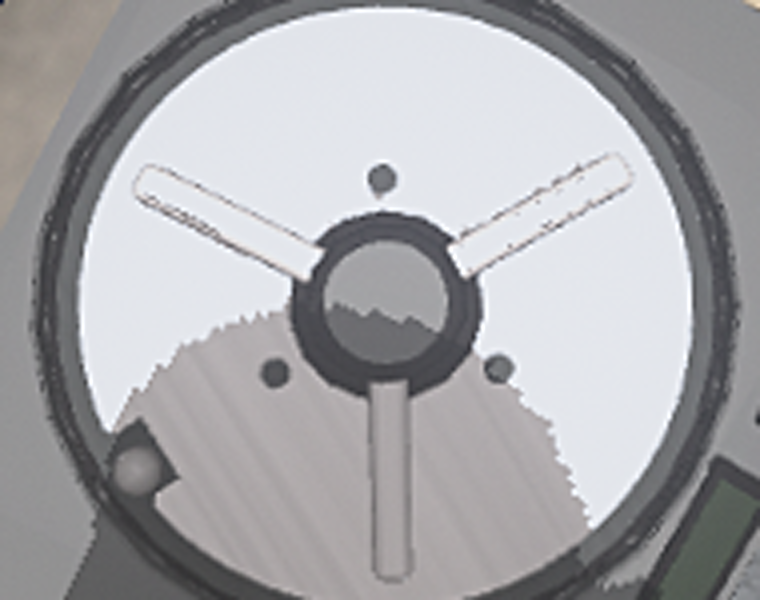

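The pin is now inside the notch mouth: pin at (137,470), notch inner corners at (143,420) and (178,478), outer corners at about (110,437) and (155,497).

```bash
python3 - <<'E'
from h import *
import pickle
p=pickle.load(open('p4.pkl','rb'))
f=lambda u,v,z:at('wrist',160+u/4,18+v/4,z,p)
c=f(386,301,.11);print(c)
def A(n,q): d=q-c; print(n,np.degrees(np.arctan2(d[1],d[0])).round(1),(np.hypot(*d[:2])*1e3).round(1),q)
A('pin',f(137,470,.0837))
for q in((143,420),(178,478),(110,437),(155,497)): A('n',f(*q,.09))
for q in((392,575),(140,183),(625,172)): A('v',f(*q,.104))
for q in((275,373),(382,180),(499,369)): A('h',f(*q,.09))
E
```

```text
[ 0.4496 -0.2619  0.11  ]
pin 62.9 57.6 [ 0.4759 -0.2106  0.0837]
n 54.7 50.2 [ 0.4786 -0.2209  0.09  ]
n 69.5 50.8 [ 0.4674 -0.2143  0.09  ]
n 54.8 57.5 [ 0.4827 -0.2149  0.09  ]
n 69.3 56.6 [ 0.4696 -0.209   0.09  ]
v 121.4 48.5 [ 0.4243 -0.2205  0.104 ]
v 2.5 48.1 [ 0.4977 -0.2598  0.104 ]
v -119.8 48.3 [ 0.4256 -0.3038  0.104 ]
h 62.1 24.1 [ 0.4609 -0.2406  0.09  ]
h -58.6 23.4 [ 0.4618 -0.2819  0.09  ]
h -179.5 24.3 [ 0.4253 -0.2621  0.09  ]
```

Notch is about 61.7° and the pin about 62.9°, so the 1.2° error is within the guide. I'll press on the hub with shut fingertips.

```bash
python3 -m handwheel '[{"linear":[4,0,0],"rot":[0,0,0],"hand":0},{"linear":[3.86,0,0],"rot":[0,0,0],"hand":0},{"linear":[0,0,2.5],"rot":[0,0,0],"hand":0},{"linear":[0,0,2],"rot":[0,0,0],"hand":0},{"linear":[0,0,1],"rot":[0,0,0],"hand":0},{"linear":[0,0,0],"rot":[0,0,0],"hand":0},{"linear":[0,0,0],"rot":[0,0,0],"hand":0}]';python3 -m handwheel '[{"linear":[0,0,0.3],"rot":[0,0,0],"hand":0},{"linear":[0,0,0.2],"rot":[0,0,0],"hand":0},{"linear":[0,0,0.1],"rot":[0,0,0],"hand":0},{"linear":[0,0,0],"rot":[0,0,0],"hand":0}]'
```

```text
clock: 11.1
eef_pos: [0.4503, -0.2622, 0.117]
tcp_rot: [0.0, 0.866, -0.5, 0.0]
ft_force: [-0.1, -0.8, 0.7]
grip_width: 0.001
gripper_force: 0.0
clock: 11.5
eef_pos: [0.4501, -0.2617, 0.1105]
tcp_rot: [-0.0, 0.866, -0.5, 0.0]
ft_force: [-0.4, 0.5, 0.2]
grip_width: 0.001
gripper_force: 0.0
```

```bash
python3 -m handwheel '[{"linear":[0,0,0.1],"rot":[0,0,0],"hand":0},{"linear":[0,0,0.1],"rot":[0,0,0],"hand":0},{"linear":[0,0,0],"rot":[0,0,0],"hand":0}]';python3 -m handwheel '[{"linear":[0,0,0.1],"rot":[0,0,0],"hand":0},{"linear":[0,0,0.1],"rot":[0,0,0],"hand":0},{"linear":[0,0,0],"rot":[0,0,0],"hand":0}]'
```

```text
clock: 11.8
eef_pos: [0.4502, -0.2618, 0.1087]
tcp_rot: [0.0, 0.866, -0.5, 0.0]
ft_force: [-0.4, 0.8, 2.7]
grip_width: 0.0
gripper_force: 1.3
clock: 12.1
eef_pos: [0.4502, -0.2618, 0.1063]
tcp_rot: [0.0, 0.866, -0.5, 0.0]
ft_force: [0.6, 1.3, 2.0]
grip_width: -0.004
gripper_force: 1.0
```

It's going down.

```bash
python3 -m handwheel '[{"linear":[0,0,0.1],"rot":[0,0,0],"hand":0},{"linear":[0,0,0.1],"rot":[0,0,0],"hand":0},{"linear":[0,0,0],"rot":[0,0,0],"hand":0}]';python3 -m handwheel '[{"linear":[0,0,0.1],"rot":[0,0,0],"hand":0},{"linear":[0,0,0],"rot":[0,0,0],"hand":0},{"linear":[0,0,0],"rot":[0,0,0],"hand":0}]'
```

```text
clock: 12.4
eef_pos: [0.4502, -0.2617, 0.1042]
tcp_rot: [0.0, 0.866, -0.5, 0.0]
ft_force: [1.3, 0.9, 3.1]
grip_width: -0.001
gripper_force: 0.8
clock: 12.7
eef_pos: [0.4502, -0.2618, 0.1041]
tcp_rot: [0.0, 0.866, -0.5, 0.0]
ft_force: [-1.5, 1.2, 5.8]
grip_width: 0.003
gripper_force: 2.9
```

```bash
python3 -m handwheel '[{"linear":[0,0,0.1],"rot":[0,0,0],"hand":0},{"linear":[0,0,0],"rot":[0,0,0],"hand":0},{"linear":[0,0,-1],"rot":[0,0,0],"hand":0},{"linear":[0,0,-3],"rot":[0,0,0],"hand":0},{"linear":[0,0,-2.5],"rot":[0,0,7.8],"hand":0},{"linear":[0,0,0],"rot":[0,0,7.8],"hand":0},{"linear":[0,0,0],"rot":[0,0,7.8],"hand":0},{"linear":[0,0,0],"rot":[0,0,7.8],"hand":0},{"linear":[0,0,0],"rot":[0,0,7.8],"hand":0},{"linear":[0,0,0],"rot":[0,0,8],"hand":0}]';python3 -m handwheel '[{"linear":[-3.1,2,0],"rot":[0,0,0],"hand":0},{"linear":[-3.1,2,0],"rot":[0,0,0],"hand":0},{"linear":[-3,2.1,0],"rot":[0,0,0],"hand":0},{"linear":[0,0,2],"rot":[0,0,0],"hand":0},{"linear":[0,0,2],"rot":[0,0,0],"hand":0},{"linear":[0,0,0],"rot":[0,0,0],"hand":0},{"linear":[0,0,0],"rot":[0,0,0],"hand":0}]'; python3 - <<'E'
from h import *
import pickle
p=camera_params('wrist'); im=cv2.cvtColor(capture('wrist'),4); cv2.imwrite('pics/w5.png',im); pickle.dump(p,open('p5.pkl','wb'))
print(proj('wrist',(.4104,-.1826,.112),p))
cv2.imwrite('pics/w5v.png',cv2.resize(im,(800,600),interpolation=2))
E
```

```text
clock: 13.7
eef_pos: [0.4498, -0.2617, 0.167]
tcp_rot: [-0.0, -0.593, 0.805, 0.0]
ft_force: [-0.2, -0.2, 0.7]
grip_width: 0.003
gripper_force: 0.0
clock: 14.4
eef_pos: [0.4185, -0.1562, 0.1277]
tcp_rot: [-0.0, -0.595, 0.804, -0.0]
ft_force: [0.4, -0.5, -0.1]
grip_width: -0.001
gripper_force: 0.0
[255.056054   183.98561631]
```

View pics/w5v.png

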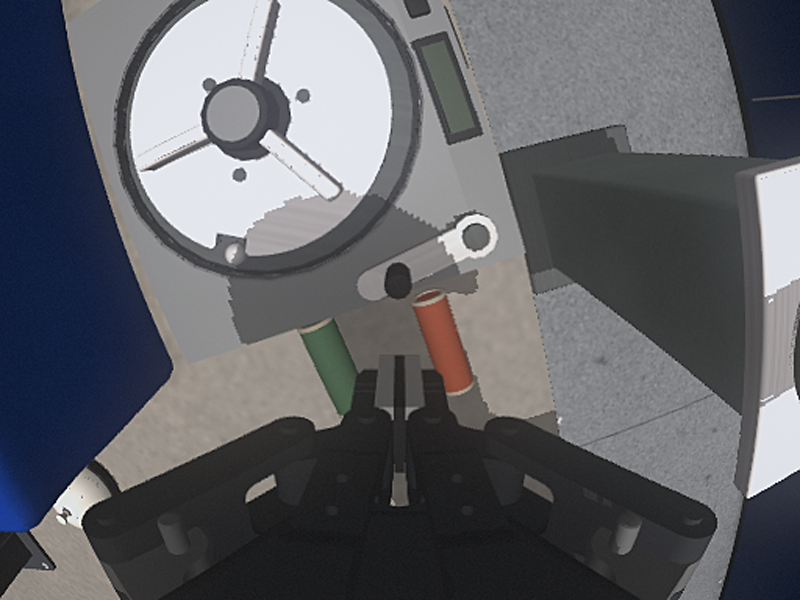

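The disc is seated with the pin in its notch at (232,250). The tab, at (397,285), is straight ahead of the fingertips at (400,365). Lowering and pushing.

```bash
python3 -m handwheel '[{"linear":[0,0,2],"rot":[0,0,0],"hand":0},{"linear":[0,0,1.1],"rot":[0,0,0],"hand":0},{"linear":[0,0,0],"rot":[0,0,0],"hand":0},{"linear":[0.5,0,0],"rot":[0,0,0],"hand":0},{"linear":[0.5,0,0],"rot":[0,0,0],"hand":0},{"linear":[0.4,0,0],"rot":[0,0,0],"hand":0},{"linear":[0.4,0,0],"rot":[0,0,0],"hand":0},{"linear":[0.4,0,0],"rot":[0,0,0],"hand":0}]';python3 -m handwheel '[{"linear":[0.4,0,0],"rot":[0,0,0],"hand":0},{"linear":[0.4,0,0],"rot":[0,0,0],"hand":0},{"linear":[0.4,0,0],"rot":[0,0,0],"hand":0},{"linear":[0.4,0,0],"rot":[0,0,0],"hand":0},{"linear":[0.3,0,0],"rot":[0,0,0],"hand":0},{"linear":[0,0,0],"rot":[0,0,0],"hand":0}]'; python3 -m handwheel '[{"linear":[0.2,0,0],"rot":[0,0,0],"hand":0},{"linear":[0,0,0],"rot":[0,0,0],"hand":0}]'
```

```text
clock: 15.25
eef_pos: [0.4132, -0.1771, 0.0973]
tcp_rot: [0.001, -0.595, 0.804, -0.001]
ft_force: [2.8, 1.9, 1.5]
grip_width: 0.0
gripper_force: 1.5
clock: 15.85
eef_pos: [0.4059, -0.1957, 0.0959]
tcp_rot: [-0.001, -0.595, 0.804, 0.0]
ft_force: [-0.0, 0.8, 0.5]
grip_width: 0.002
gripper_force: 0.0
clock: 16.05
eef_pos: [0.4057, -0.1973, 0.0961]
tcp_rot: [-0.0, -0.595, 0.804, 0.0]
ft_force: [0.4, 0.1, 0.3]
grip_width: -0.0
gripper_force: 0.0
```

```bash
python3 - <<'E'
from h import *
import pickle
p=camera_params('wrist'); im=cv2.cvtColor(capture('wrist'),4); cv2.imwrite('pics/w6.png',im); pickle.dump(p,open('p6.pkl','wb'))
print(proj('wrist',(.4011,-.2129,.112),p))
cv2.imwrite('pics/w6v.png',cv2.resize(im[100:280,140:380],(800,600),interpolation=2))
E
```

```text
[254.85146281 226.05478448]
```

View pics/w6v.png

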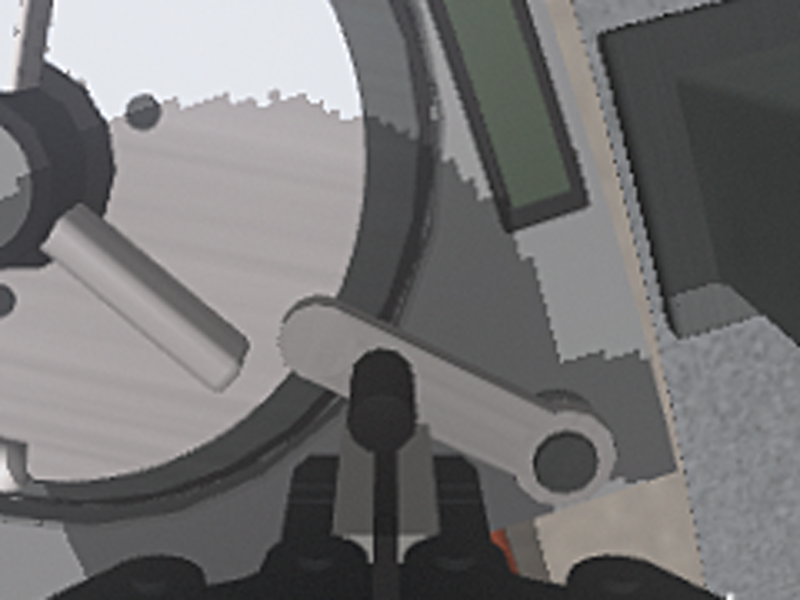

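The keeper lies over the rim, with its end at (320,345) and the tab at the fingertips. I'll nudge it to the stop while watching the force.

```bash
python3 -m handwheel '[{"linear":[0.2,0,0],"rot":[0,0,0],"hand":0},{"linear":[0,0,0],"rot":[0,0,0],"hand":0}]'; python3 -m handwheel '[{"linear":[0.2,0,0],"rot":[0,0,0],"hand":0},{"linear":[0,0,0],"rot":[0,0,0],"hand":0}]'
```

```text
clock: 16.3
eef_pos: [0.4056, -0.1981, 0.0962]
tcp_rot: [0.001, -0.595, 0.804, 0.001]
ft_force: [-0.7, 5.6, 1.3]
grip_width: 0.001
gripper_force: 2.9
clock: 16.5
eef_pos: [0.4056, -0.1983, 0.096]
tcp_rot: [0.002, -0.595, 0.803, 0.002]
ft_force: [0.2, 14.4, 2.5]
grip_width: 0.002
gripper_force: 6.9
```

Firm at the stop. Backing off and checking.

```bash
python3 -m handwheel '[{"linear":[-1,0,0],"rot":[0,0,0],"hand":0},{"linear":[-2,0,0],"rot":[0,0,0],"hand":0},{"linear":[-1,0,-3],"rot":[0,0,0],"hand":0},{"linear":[0,0,-4],"rot":[0,0,0],"hand":0},{"linear":[0,0,-4],"rot":[0,0,0],"hand":0},{"linear":[0,0,0],"rot":[0,0,0],"hand":0},{"linear":[0,0,0],"rot":[0,0,0],"hand":0}]'; python3 - <<'E'
from h import *
im=cv2.cvtColor(capture('wrist'),4); u,v=map(int,proj('wrist',(.43,-.24,.09))); print(u,v)
a=max(u-120,0);b=max(v-90,0)
print(proj('wrist',(.377,-.189,.092))-[a,b])
cv2.imwrite('pics/w7v.png',cv2.resize(im[b:b+180,a:a+240],(800,600),interpolation=2))
E
```

```text
clock: 17.2
eef_pos: [0.417, -0.1626, 0.2072]
tcp_rot: [0.001, -0.595, 0.804, -0.001]
ft_force: [-0.7, -0.4, -1.1]
grip_width: 0.0
gripper_force: 0.0
213 105
[196.53645005 128.20820345]
```

View pics/w7v.png

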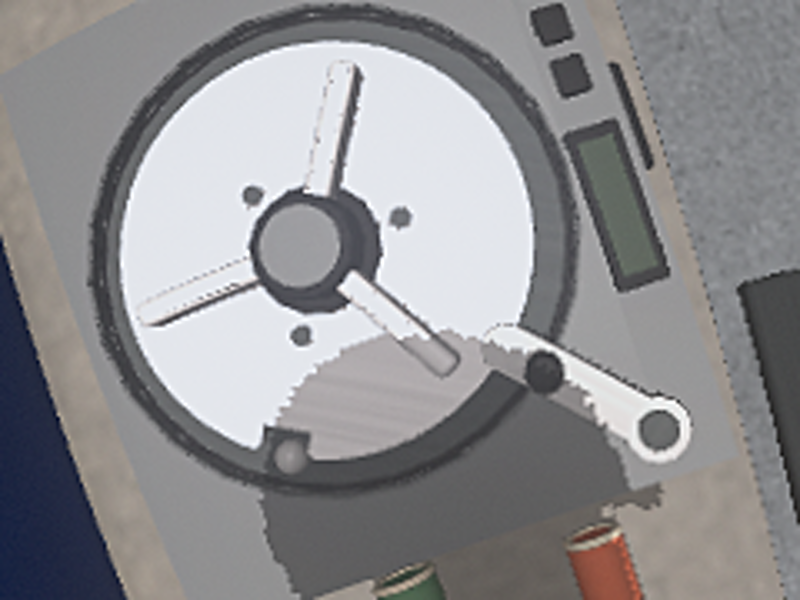

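The pin at (292,453) sits in the notch, the keeper points at the axis over the rim, and the hand is clear.

```bash
python3 -c "
from plant import *;print(ctrl.finish_job())"
```

```text
the job is handed in; nothing more can be done
None
```

The job is handed in: the disc is turned onto its pin and pressed fully home, the keeper is at its stop over the rim, and the hand is clear, about 17 s in; no verdict came back.

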